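Swap the mixed-up lids of the sorting tubs

ROBOT

A 6-joint arm with a two-finger parallel gripper is mounted at the origin on the work surface. World frame = base frame: x ahead of the robot, y to its left, z up, the work surface at z = 0. Lengths are in m, angles in rad, forces in N, time in s.
With the tool pointing down it reaches from about 0.425 to 0.925 m from the base axis. Payload 12.5 kg.
Tool frame: the origin (TCP) lies at the very end of the fingers, on their centre line; the grasp point (between the pads) lies 19 mm behind it; z points along the fingers, y is the line along which they close (so a half turn about z gives the same grasp; the last joint's range is limited). The gripper opens to 85 mm and grips with 20 to 120 N. Pads are 22 mm wide; open, the fingers measure 114 mm over their backs; the gripper's body (76 mm by 85 mm) begins 54 mm behind the grasp point. The pads swing forward as they close: fully open they stand 13 mm farther back than shut.
Start: joints at [1.063, 0.491, 1.559, -0, 1.092, -0.106], TCP at [0.244, 0.575, 0.231] pointing down, gripper open.
Joint ranges: [-3.1, 3.1], [-0.84, 2.19], [0.05, 2.79], [-1.13, 4.28], [0.06, 2.93], [-2.69, 2.69]. Speed limits (rad/s): [2.22, 2.22, 2.79, 3.14, 3.14, 3.14].

INTERFACE

Orientations are given as a 3x3 rotation matrix whose columns are the frame's x, y, z axes.
In Python, from station import * gives the robot as it stands.
- The arm moves only by the shell command python3 -m pendant 'ROWS' [OPENING]. ROWS is JSON, a list that holds one entry, the list of rows, each a list of 6 numbers: the shift along the tool's x, y, z in cm, then the turn, a rotation vector about the tool's x, y, z in rad. In form: [[[x, y, z, ax, ay, az], ...]]. A call has exactly 5 rows; each row shifts and turns the commanded pose from where the row before left it, along the tool's axes as they then stand; what a row does not reach is not made up. A row lasts 1/10 s, in which the tool goes at most 50 mm and 8.59 degrees, less where a joint would pass 70% of its speed; a pose out of reach is approached as far as the arm can. A call is refused whole if a number of a shift passes 5 or a number of a turn 0.15, either way. A call with a gripper value outside its range is refused whole. OPENING is the closure, from 0 (fully open) to 1 (shut), set as the call begins (- or left out, the last holds). The fingers move at their own pace and stop on an object; the grip force is fixed at half the most. Time passes only in rows, so rows that do not move let the fingers close, or fill a call up. It gives the time, the measured TCP pose, the force, the opening and the grip force at its end, in the units of the state.
- read_state(): the state, without advancing time (a new reading comes with each control period).
- get_image(name): name is "scene" or "top" or "wrist"; returns (picture, depth): 384x512x3 uint8, red, green, blue; 384x512 float32, m along the optical axis (not along the pixel's ray), 0 where there is no reading.
- camera_params(name): a dict with "mtx" (3x3 intrinsics, pixels), "rvec" (rotation vector, rad) and "tvec" (3), from world to camera coordinates, as OpenCV has them. Camera axes: x right, y down, z forward; pixel columns grow to the right and rows downward; lengths in m; the calibration is good to about 2 mm. The wrist camera is an equidistant fisheye: a pixel r from the principal point sees the ray r / f radians off the axis. A picture is of the moment at which its call begins: read the wrist's pose just before it. camera_params takes no time and is no camera call; for the wrist camera it gives the pose at the moment of the call.
- close_job(): hands the job in; it is judged then, once.
The state is a dict: "time_s": time; "q": joint angles; "qvel": joint speeds; "joint_torque": joint torques, N m; "eef_pos": TCP position; "tcp_rot": TCP orientation; "force": force on the tool from outside, world axes, zero at the start; "torque": the same for the moment, N m; "grip_width": finger opening in m; "finger_force": force on a finger pad.
Only numpy, scipy, OpenCV 4.12 (cv2) and the standard library are available. Lean on these libraries where they do the work, as an engineer would, in place of code of your own. Each camera call takes 0.05 s, during which the arm holds its last target. There are 200 camera calls.

TASK

After the wash-up the lids of the four sorting tubs on the bench were put back mixed up, none on its own tub. Swap them round, laying a lid down on a free patch of bench where you need room, until every tub is closed with the lid of its own colour, lying flat and fully seated. Keep the lids upright, and leave the tubs, the ramekin and the scrubber standing where they are.

Things in the scene. Friction and masses are not known exactly. Their poses are not given: they have to be found in the camera images.
- tub_red: red round plastic tub, loose, about 0.75 kg with used batteries (below 60 mm) inside. 90 mm high, body 112 mm across; flat rim on top 136 mm across, mouth 100 mm. Two ear grips at its own +-y reach 80 mm from the axis, below rim level. Origin: centre of the underside, z up. A seated lid leaves a 10 mm ring of coloured rim showing. Starts with a lid of another colour on.
- lid_red: red round lid, loose, 90 g; fits every tub. Flange 116 mm across (z 14 to 18 mm), below it a plug 84 mm across (z 0 to 14; 8 mm play in a tub). White grip bar along its x, 70 long, 16 wide (y), z 32 to 50, on two end feet (18 to 32). Origin: centre of the plug's underside, z up: at 0 when laid on the bench, 76 mm above the tub's origin when fully seated.
- tub_green: green round plastic tub, loose, about 0.75 kg with crown caps (below 60 mm) inside. 90 mm high, body 112 mm across; flat rim on top 136 mm across, mouth 100 mm. Two ear grips at its own +-y reach 80 mm from the axis, below rim level. Origin: centre of the underside, z up. A seated lid leaves a 10 mm ring of coloured rim showing. Starts with a lid of another colour on.
- lid_green: green round lid, loose, 90 g; fits every tub. Flange 116 mm across (z 14 to 18 mm), below it a plug 84 mm across (z 0 to 14; 8 mm play in a tub). White grip bar along its x, 70 long, 16 wide (y), z 32 to 50, on two end feet (18 to 32). Origin: centre of the plug's underside, z up: at 0 when laid on the bench, 76 mm above the tub's origin when fully seated.
- tub_yellow: yellow round plastic tub, loose, about 0.75 kg with small light bulbs (below 60 mm) inside. 90 mm high, body 112 mm across; flat rim on top 136 mm across, mouth 100 mm. Two ear grips at its own +-y reach 80 mm from the axis, below rim level. Origin: centre of the underside, z up. A seated lid leaves a 10 mm ring of coloured rim showing. Starts with a lid of another colour on.
- lid_yellow: yellow round lid, loose, 90 g; fits every tub. Flange 116 mm across (z 14 to 18 mm), below it a plug 84 mm across (z 0 to 14; 8 mm play in a tub). White grip bar along its x, 70 long, 16 wide (y), z 32 to 50, on two end feet (18 to 32). Origin: centre of the plug's underside, z up: at 0 when laid on the bench, 76 mm above the tub's origin when fully seated.
- tub_black: black round plastic tub, loose, about 0.75 kg with loose bolts (below 60 mm) inside. 90 mm high, body 112 mm across; flat rim on top 136 mm across, mouth 100 mm. Two ear grips at its own +-y reach 80 mm from the axis, below rim level. Origin: centre of the underside, z up. A seated lid leaves a 10 mm ring of coloured rim showing. Starts with a lid of another colour on.
- lid_black: black round lid, loose, 90 g; fits every tub. Flange 116 mm across (z 14 to 18 mm), below it a plug 84 mm across (z 0 to 14; 8 mm play in a tub). White grip bar along its x, 70 long, 16 wide (y), z 32 to 50, on two end feet (18 to 32). Origin: centre of the plug's underside, z up: at 0 when laid on the bench, 76 mm above the tub's origin when fully seated.
- ramekin: white ceramic ramekin standing on the bench, 88 mm across and 46 mm high, loose. Origin: centre of its underside. A bystander: leave it alone.
- scrubber: small beech scrubber like a toothbrush lying on the bench with its pale bristles up, loose: 148 mm long along its own x (from -73 to +76 mm), 19 mm wide, 10 mm high, 23 mm at the bristles (x +25 to +71 mm). Origin: on its underside near the middle. A bystander: leave it alone.
Mind the look-alikes: they are no part of the job. Leave any blue look-alike of the tub_red alone. Leave any blue look-alike of the tub_yellow alone.

How it is judged:
At the end, for the whole second after the job is handed in: Every lid seated on the tub of its colour (centres within 10 mm, origin 72 to 79 mm above the tub's, level within 0.06 rad); tubs upright within 0.05 rad, within 30 mm of their places; ramekin and scrubber within 25 mm of theirs; all released, at rest (horizontal distance between lid_red and tub_red below 0.01 m and z of lid_red in the frame of tub_red between 0.072 and 0.079 m and angle between each of lid_red, lid_green, lid_yellow, lid_black's own z axis and vertical below 0.06 rad and angle between each of tub_red, tub_green, tub_yellow, tub_black's own z axis and vertical below 0.05 rad and linear speed of each of lid_red, tub_red, lid_green, tub_green, lid_yellow, tub_yellow, lid_black, tub_black, ramekin, scrubber below 0.02 m/s and angular speed of each of lid_red, lid_green, lid_yellow, lid_black below 0.2 rad/s and distance of each of tub_red, tub_green, tub_yellow, tub_black from where it was at the start of the episode below 0.03 m and horizontal distance between lid_green and tub_green below 0.01 m and z of lid_green in the frame of tub_green between 0.072 and 0.079 m and horizontal distance between lid_yellow and tub_yellow below 0.01 m and z of lid_yellow in the frame of tub_yellow between 0.072 and 0.079 m and horizontal distance between lid_black and tub_black below 0.01 m and z of lid_black in the frame of tub_black between 0.072 and 0.079 m and distance of each of ramekin, scrubber from where it was at the start of the episode below 0.025 m); the robot touches nothing.
It fails at once if a tub is pushed more than 30 mm from its place, lifted or tipped (distance of any of tub_red, tub_green, tub_yellow, tub_black from where it was at the start of the episode above 0.03 m or angle between any of tub_red, tub_green, tub_yellow, tub_black's own z axis and vertical above 0.35 rad).
It fails at once if a lid is tipped over (more than 0.8 rad) (angle between any of lid_red, lid_green, lid_yellow, lid_black's own z axis and vertical above 0.8 rad).
It fails at once if the ramekin or the scrubber is pushed more than 25 mm away or tipped (distance of any of ramekin, scrubber from where it was at the start of the episode above 0.025 m or angle between any of ramekin, scrubber's own z axis and vertical above 0.35 rad).
It also fails if it takes over 136 s, if anything falls off the work surface, if the arm or the gripper's body presses on something with over 40 N, if the wrist force passes 120 N, or if a joint passes its speed limit or range.

## Working session

There is one attempt and no reset: what is moved stays moved. The work goes in short steps, Python scripts to look and compute and a shell command to move; the robot and the scene stay as the last step left them, time stands still between calls to the robot, and variables do not carry over. Pictures are saved under pics/ and viewed, at most 14 in all, crops included, and the job is handed in when it is done.

```bash
ls; mkdir -p pics
python3 - <<'E'
from station import *
import cv2,numpy as np
s=read_state();print(s['time_s'],s['eef_pos'],s['tcp_rot'],s['grip_width'])
for n in ["scene","top"]:
    im,d=get_image(n);cv2.imwrite(f'pics/{n}0.png',im[:,:,::-1]);np.savez(f'{n}0.npz',im=im,d=d)
    p=camera_params(n);R=cv2.Rodrigues(np.array(p['rvec']))[0];print(n,p['mtx'],-R.T@np.array(p['tvec']).ravel(),R)
E
```

```text
pics
0.0 [0.24428911 0.57501967 0.23071109] [[-9.20343292e-01  3.91111112e-01 -5.68228847e-04]
 [ 3.91111504e-01  9.20342745e-01 -1.01160772e-03]
 [ 1.27314275e-04 -1.15326722e-03 -9.99999327e-01]] 0.08554547525352302
scene [[465.08808614   0.         256.20744088]
 [  0.         465.08808614 193.03705726]
 [  0.           0.           1.        ]] [1.09281284 0.82791674 1.12713287] [[-0.81260553  0.58272605  0.01012915]
 [ 0.41841448  0.59539693 -0.68588033]
 [-0.4057112  -0.55311197 -0.72764385]]
top [[449.17455375   0.         259.34390761]
 [  0.         449.17455375 190.53488888]
 [  0.           0.           1.        ]] [0.34006878 0.00731234 1.50355573] [[-1.46307443e-02 -9.99892956e-01 -1.32526563e-04]
 [-9.91386857e-01  1.45235317e-02 -1.30158234e-01]
 [ 1.30146226e-01 -1.77292676e-03 -9.91493226e-01]]
```

View pics/top0.png

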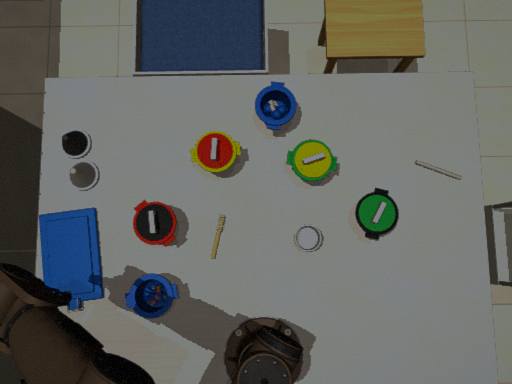

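View pics/scene0.png

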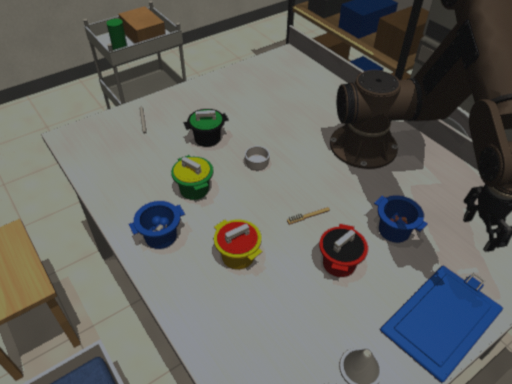

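Top view: the black lid is on the red tub at (154,223), red on yellow (215,152), yellow on green (312,160) and green on black (377,213). The scrubber is at (218,237) and the ramekin at (308,238). The scene view agrees: red tub (343,247), yellow (238,240), green (192,175), black (206,124). Next I'll triangulate the lids and bars.

```bash
cat > h.py <<'E'
from station import *
import cv2,numpy as np
from scipy.spatial.transform import Rotation as Ro
HUE={'red':lambda h,s,v:((h<8)|(h>172))&(s>130)&(v>50),'green':lambda h,s,v:(h>45)&(h<85)&(s>100)&(v>40),
 'yellow':lambda h,s,v:(h>20)&(h<36)&(s>130)&(v>60),'black':lambda h,s,v:(v<62)}
def cam(n):
    p=camera_params(n);R=cv2.Rodrigues(np.array(p['rvec']))[0];t=np.array(p['tvec']).ravel();return np.array(p['mtx']),R,t
def ray(n,uv):
    K,R,t=cam(n);d=R.T@np.linalg.solve(K,[uv[0],uv[1],1]);return -R.T@t,d
def plane(n,uv,z):
    o,d=ray(n,uv);return o+d*(z-o[2])/d[2]
def tri(a,b):
    (o1,d1),(o2,d2)=ray('top',a),ray('scene',b)
    A=np.stack([d1,-d2],1);k=np.linalg.lstsq(A,o2-o1,rcond=None)[0]
    p,q=o1+k[0]*d1,o2+k[1]*d2;return (p+q)/2,np.linalg.norm(p-q)
def blob(m,uv,r=40):
    "component of mask m that has most area within r of uv"
    z=np.zeros(m.shape,np.uint8);cv2.circle(z,uv,r,1,-1)
    n,l,st,c=cv2.connectedComponentsWithStats((m&(z>0)).astype(np.uint8),connectivity=4)
    i=1+np.argmax(st[1:,4]);return l==i,st[i,4]
def lid(im,col,uv,r=22):
    h,s,v=[x.astype(int) for x in cv2.split(cv2.cvtColor(im,cv2.COLOR_RGB2HSV))]
    m,_=blob(HUE[col](h,s,v),uv,r)
    c=max(cv2.findContours(m.astype(np.uint8),0,1)[0],key=cv2.contourArea)
    e=cv2.fitEllipse(cv2.convexHull(c))
    w,a=blob((s<70)&(v>115),uv,14)
    ys,xs=np.nonzero(w);b=cv2.minAreaRect(np.stack([xs,ys],1).astype(np.float32))
    mu=np.array([xs.mean(),ys.mean()]);ev,V=np.linalg.eigh(np.cov(xs,ys));ax=V[:,1]
    return e,mu,ax,b,a
def go(x,y,z,yaw):
    "shift/turn so that TCP gets to x,y,z, tool x along yaw (mod pi), tool down"
    s=read_state();R=np.array(s['tcp_rot']);p=np.array(s['eef_pos'])
    best=None
    for k in (0,1):
        a=yaw+k*np.pi;X=np.array([np.cos(a),np.sin(a),0]);Z=np.array([0,0,-1.]);G=np.stack([X,np.cross(Z,X),Z],1)
        rv=Ro.from_matrix(R.T@G).as_rotvec()
        if best is None or np.linalg.norm(rv)<np.linalg.norm(best[0]):best=(rv,G)
    d=np.array([x,y,z])-p
    print('t',round(s['time_s'],2),'pos',p.round(4),'q6',round(s['q'][5],2),'| TURN',best[0].round(3),'then cm',(best[1].T@d*100).round(2),'| untur cm',(R.T@d*100).round(2))
E
cat > m.py <<'E'
from h import *
L={'black':((154,223),(343,247)),'red':((215,152),(238,238)),'yellow':((312,160),(192,171)),'green':((377,213),(207,121))}
T=np.load('top0.npz')['im'];S=np.load('scene0.npz')['im'];D=np.load('top0.npz')['d']
o=T[:,:,::-1].copy();q=S[:,:,::-1].copy()
for c,(a,b) in L.items():
    e,mu,ax,bb,n=lid(T,c,a);e2,mu2,ax2,bb2,n2=lid(S,c,b,26)
    P,g=tri(e[0],e2[0]);B,g2=tri(mu,mu2)
    u=plane('top',mu-ax*8,B[2])-plane('top',mu+ax*8,B[2]);u2=plane('scene',mu2-ax2*8,B[2])-plane('scene',mu2+ax2*8,B[2])
    yw=lambda u:np.arctan2(u[1],u[0])%np.pi
    print(c,'lid',P.round(4),'gap',g.round(4),'@.094',plane('top',e[0],.094)[:2].round(4),plane('scene',e2[0],.094)[:2].round(4),'dia px',np.round(e[1],1),'| bar',B.round(4),g2.round(4),'@.126',plane('top',mu,.126)[:2].round(4),plane('scene',mu2,.126)[:2].round(4),'yaw',yw(u).round(3),yw(u2).round(3),n,n2,'rect',np.round(bb[1],1),'depth',D[int(mu[1]),int(mu[0])].round(3))
    cv2.ellipse(o,e,(255,0,255),1);cv2.ellipse(q,e2,(255,0,255),1)
    for i,m in ((o,mu),(q,mu2)):cv2.circle(i,tuple(int(round(x)) for x in m),2,(255,0,0),-1)
cv2.imwrite('pics/chk.png',np.hstack([cv2.resize(o[120:270,120:420],None,fx=1.3,fy=1.3),cv2.resize(q[90:285,160:400],None,fx=1,fy=1)]) if 195==195 else 0)
E
python3 m.py
```

```text
black lid [0.431  0.3385 0.0882] gap 0.0011 @.094 [0.4302 0.3375] [0.4351 0.3408] dia px [35.5 36.5] | bar [0.4325 0.3374 0.1148] 0.0064 @.126 [0.4295 0.3371] [0.4423 0.3408] yaw 0.117 0.08 97 74 rect [21.4  4.3] depth 1.376
red lid [0.6581 0.147  0.0886] gap 0.0008 @.094 [0.6566 0.1467] [0.6607 0.1503] dia px [33.7 34.7] | bar [0.6593 0.146  0.1196] 0.0046 @.126 [0.656  0.1468] [0.6636 0.1487] yaw 3.063 3.059 94 97 rect [ 4.5 20.2] depth 1.408
yellow lid [ 0.6238 -0.1666  0.0881] gap 0.0001 @.094 [ 0.6226 -0.1659] [ 0.6264 -0.161 ] dia px [34.9 35.6] | bar [ 0.6223 -0.1649  0.12  ] 0.0046 @.126 [ 0.6229 -0.1656] [ 0.6235 -0.1571] yaw 1.882 1.922 94 59 rect [ 4.1 21.2] depth 1.402
green lid [ 0.4497 -0.3643  0.0877] gap 0.0002 @.094 [ 0.4491 -0.3626] [ 0.4537 -0.3572] dia px [36.7 37.8] | bar [ 0.4498 -0.3642  0.1212] 0.0004 @.126 [ 0.4496 -0.363 ] [ 0.4527 -0.3583] yaw 2.64 2.639 97 53 rect [ 4.  21.5] depth 1.382
```

```bash
cat > m2.py <<'E'
from h import *
from scipy.optimize import least_squares
def warp(n,im,c,z,half=.11):
    # 1 mm/px: px u = (x-c0+half)*1000 , v=(y-c1+half)*1000
    K,R,t=cam(n);w=np.array([[c[0]+a*half,c[1]+b*half,z] for a,b in((-1,-1),(1,-1),(1,1),(-1,1))])
    p=(R@w.T).T+t;p=p@K.T;p=(p[:,:2]/p[:,2:]).astype(np.float32);s=2000*half
    H=cv2.getPerspectiveTransform(p,np.float32([[0,0],[s,0],[s,s],[0,s]]));return cv2.warpPerspective(im,H,(int(s),int(s)))
def circ(n,im,cols,c,z,r):
    w=warp(n,im,c,z);h,s,v=[x.astype(int) for x in cv2.split(cv2.cvtColor(w,cv2.COLOR_RGB2HSV))]
    m=np.any([HUE[k](h,s,v) for k in cols],0).astype(np.uint8)
    m=cv2.morphologyEx(m,cv2.MORPH_OPEN,np.ones((7,7)))
    k=max(cv2.findContours(m,0,1)[0],key=cv2.contourArea).reshape(-1,2)
    f=least_squares(lambda q:np.hypot(*(k-q).T)-r*1000,[110,110],loss='cauchy',f_scale=1.5)
    e=np.abs(f.fun);return (np.array(c)+(f.x-110)/1000).round(4),round(float((e<3).mean()),2),w,f.x
if __name__=='__main__':
    T=np.load('top0.npz')['im'];S=np.load('scene0.npz')['im'];D=np.load('top0.npz')['d'];tiles=[]
    for tub,l,c in(('red','black',(.431,.338)),('yellow','red',(.658,.147)),('green','yellow',(.624,-.165)),('black','green',(.450,-.362))):
        for n,im in(('top',T),('scene',S)):
            A=circ(n,im,(tub,l),c,.09,.068);B=circ(n,im,(l,) if l!='black' else ('black',),c,.094,.058)
            w=A[2][:,:,::-1].copy();cv2.circle(w,tuple(A[3].astype(int)),68,(255,0,255),1);cv2.circle(w,tuple(B[3].astype(int)),58,(255,255,0),1)
            tiles.append(w[:,:]);print(n,'tub',tub,A[:2],'lid',l,B[:2])
    cv2.imwrite('pics/w0.png',cv2.resize(np.vstack([np.hstack(tiles[0::2]),np.hstack(tiles[1::2])]),(800,400)))
    for n,uv in(('black',(152,222)),('red',(214,150)),('yellow',(314,159)),('green',(379,211))):
        o,d=ray('top',uv);print(n,'bar z by depth',(o+d*np.median(D[uv[1]-1:uv[1]+2,uv[0]-1:uv[0]+2]))[2].round(4))
E
python3 m2.py
```

```text
top tub red (array([0.4286, 0.3363]), 0.76) lid black (array([0.43 , 0.338]), 0.97)
scene tub red (array([0.4344, 0.3413]), 0.41) lid black (array([0.4317, 0.3403]), 0.38)
top tub yellow (array([0.6719, 0.1492]), 0.28) lid red (array([0.66  , 0.1448]), 0.5)
scene tub yellow (array([0.6606, 0.1797]), 0.17) lid red (array([0.6558, 0.1505]), 0.3)
top tub green (array([ 0.6231, -0.1645]), 0.22) lid yellow (array([ 0.6232, -0.166 ]), 1.0)
scene tub green (array([ 0.6526, -0.1541]), 0.13) lid yellow (array([ 0.6261, -0.1628]), 0.61)
top tub black (array([ 0.4481, -0.3637]), 0.72) lid green (array([ 0.4496, -0.3627]), 1.0)
scene tub black (array([ 0.4693, -0.3395]), 0.16) lid green (array([ 0.454 , -0.3558]), 0.54)
black bar z by depth 0.127
red bar z by depth 0.1274
yellow bar z by depth 0.1269
green bar z by depth 0.1255
```

View pics/w0.png

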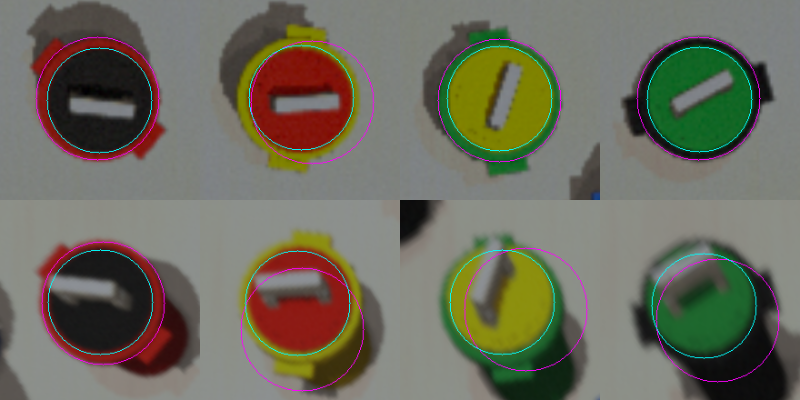

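The tiles show every lid lying concentric with its tub to about 2 mm. Bar tops come out at 126–127 mm by depth, against 126 expected, and two-view triangulation gives 115–121 (it also sees the bars' side faces). The free patch is at (0.50, 0.00). I'll start with the black lid.

```bash
python3 -c "
from h import *
print(plane('top',(308,238),.046),plane('top',(213,258),.01),plane('top',(223,215),.01),plane('top',(275,105),.09))
go(.4305,.3375,.18,.117)"
```

```text
[ 0.37457658 -0.15007714  0.046     ] [0.31458815 0.16031712 0.01      ] [0.45573414 0.12685121 0.01      ] [ 0.80567638 -0.05028507  0.09      ]
t 0.1 pos [0.2443 0.5751 0.2308] q6 -0.11 | TURN [-0.001 -0.    -0.519] then cm [-15.72 -25.77   5.08] | untur cm [-26.43 -14.58   5.09]
```

```bash
python3 -m pendant '[[[0,0,0,0,0,-0.13],[0,0,0,0,0,-0.13],[0,0,0,0,0,-0.13],[0,0,0,0,0,-0.13],[0,0,0,0,0,0]]]' 0
python3 -m pendant '[[[-1.6,-2.6,0,0,0,0],[-1.6,-2.6,0,0,0,0],[-1.6,-2.6,0,0,0,0],[-1.6,-2.6,0,0,0,0],[-1.6,-2.6,0,0,0,0]]]'
python3 -m pendant '[[[-1.6,-2.6,0,0,0,0],[-1.6,-2.6,0,0,0,0],[-1.6,-2.6,0,0,0,0],[-1.6,-2.6,0,0,0,0],[0,0,0,0,0,0]]]'
python3 -c "
from h import *
go(.4305,.3375,.18,.117)"
```

```text
time_s: 0.6
eef_pos: [0.2443, 0.5751, 0.231]
tcp_rot: [[-0.993, -0.12, -0.0], [-0.12, 0.993, -0.001], [0.0, -0.0, -1.0]]
force: [0.3, -0.4, -0.5]
grip_width: 0.0853
finger_force: 0.0
time_s: 1.1
eef_pos: [0.3397, 0.4545, 0.2312]
tcp_rot: [[-0.994, -0.114, -0.0], [-0.114, 0.994, -0.0], [0.0, -0.0, -1.0]]
force: [-0.3, -0.1, -0.1]
grip_width: 0.0855
finger_force: 0.0
time_s: 1.6
eef_pos: [0.4167, 0.3577, 0.2312]
tcp_rot: [[-0.994, -0.111, 0.0], [-0.111, 0.994, -0.0], [-0.0, -0.0, -1.0]]
force: [-0.5, 0.6, 0.9]
grip_width: 0.0854
finger_force: 0.0
t 1.6 pos [0.4167 0.3577 0.2312] q6 -1.09 | TURN [-0.     0.    -0.006] then cm [-1.13 -2.17  5.12] | untur cm [-1.15 -2.16  5.12]
```

```bash
python3 -m pendant '[[[-0.6,-1.1,1,0,0,0],[-0.6,-1.1,1,0,0,0],[0,0,1,0,0,0],[0,0,0,0,0,0],[0,0,0,0,0,0]]]' 0.4
python3 -c "
from h import *
go(.4305,.3375,.101,.117)
p=camera_params('wrist');print(p)
im,d=get_image('wrist');cv2.imwrite('pics/wr1.png',im[:,:,::-1])
"
```

```text
time_s: 2.1
eef_pos: [0.4292, 0.3398, 0.2009]
tcp_rot: [[-0.993, -0.118, -0.001], [-0.118, 0.993, -0.0], [0.001, -0.0, -1.0]]
force: [-0.3, -0.3, 0.5]
grip_width: 0.051
finger_force: 0.0
t 2.1 pos [0.4292 0.3398 0.2009] q6 -1.14 | TURN [-0.    -0.001  0.001] then cm [-0.1  -0.24  9.99] | untur cm [-0.11 -0.24  9.99]
{'mtx': array([[297.31863964,   0.        , 264.19757272],
       [  0.        , 297.31863964, 193.33807096],
       [  0.        ,   0.        ,   1.        ]]), 'rvec': array([-1.94988175, -2.19495044, -0.31444876]), 'tvec': array([-0.28669809, -0.4766943 ,  0.21927316])}
```

View pics/wr1.png

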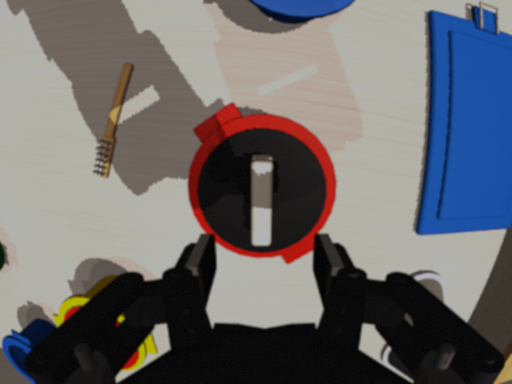

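Wrist view: the lid is concentric in the red rim at about (262,186), the bar runs vertically at about (261,200), and the fingers straddle it. I'll check with the fisheye rays.

```bash
cat >> h.py <<'E'
def wray(uv,z,p=None):
    p=p or camera_params('wrist');K=np.array(p['mtx']);R=cv2.Rodrigues(np.array(p['rvec']))[0];t=np.array(p['tvec']).ravel()
    q=(np.array(uv)-K[:2,2])/K[0,0];th=np.hypot(*q);d=np.r_[q/max(th,1e-9)*np.sin(th),np.cos(th)];d=R.T@d;o=-R.T@t;return (o+d*(z-o[2])/d[2]).round(4)
E
python3 -c "
from h import *
for uv,z in(((261.5,156),.126),((261,246),.126),((250,200),.126),((272,200),.126),((190,186),.09),((336,186),.09),((262,113),.09),((262,256),.09)):print(uv,wray(uv,z))"
```

```text
(261.5, 156) [0.3946 0.3336 0.126 ]
(261, 246) [0.4679 0.3418 0.126 ]
(250, 200) [0.4297 0.3288 0.126 ]
(272, 200) [0.4277 0.3457 0.126 ]
(190, 186) [0.4346 0.2728 0.09  ]
(336, 186) [0.4191 0.4039 0.09  ]
(262, 113) [0.3634 0.3301 0.09  ]
(262, 256) [0.4965 0.3456 0.09  ]
```

Bar centre (0.431, 0.338) and tub centre (0.430, 0.338), the same as from the fixed cameras. Now I'll descend and grip.

```bash
python3 -m pendant '[[[-0.15,-0.2,2,0,0,0],[0,0,2,0,0,0],[0,0,2,0,0,0],[0,0,2,0,0,0],[0,0,1,0,0,0]]]'
python3 -m pendant '[[[0,0,0.9,0,0,0],[0,0,0,0,0,0],[0,0,0,0,0,0],[0,0,0,0,0,0],[0,0,0,0,0,0]]]'
python3 -m pendant '[[[0,0,0,0,0,0],[0,0,0,0,0,0],[0,0,0,0,0,0],[0,0,0,0,0,0],[0,0,0,0,0,0]]]' 1
```

```text
time_s: 2.65
eef_pos: [0.4307, 0.3378, 0.1103]
tcp_rot: [[-0.993, -0.118, -0.001], [-0.118, 0.993, -0.0], [0.001, -0.0, -1.0]]
force: [0.8, -0.2, 0.2]
grip_width: 0.051
finger_force: 0.0
time_s: 3.15
eef_pos: [0.4315, 0.3378, 0.103]
tcp_rot: [[-0.993, -0.118, 0.001], [-0.118, 0.993, 0.001], [-0.001, 0.001, -1.0]]
force: [0.1, -0.3, 0.2]
grip_width: 0.0512
finger_force: 0.0
time_s: 3.65
eef_pos: [0.4314, 0.3377, 0.1027]
tcp_rot: [[-0.993, -0.118, 0.001], [-0.118, 0.993, 0.0], [-0.001, 0.0, -1.0]]
force: [-0.9, -0.3, 5.3]
grip_width: 0.0146
finger_force: 60.3
```

```bash
python3 -m pendant '[[[0,0,-1,0,0,0],[0,0,-2,0,0,0],[0,0,-3,0,0,0],[0,0,-3,0,0,0],[0,0,-2.5,0,0,0]]]'
python3 -m pendant '[[[-0.2,-2,0,0,0,0],[-0.3,-3.5,0,0,0,0],[-0.3,-4,0,0,0,0],[-0.3,-4,0,0,0,0],[-0.3,-4,0,0,0,0]]]'
python3 -m pendant '[[[-0.3,-4,0,0,0,0],[-0.3,-4,0,0,0,0],[-0.3,-4,0,0,0,0],[-0.3,-3,0,0,0,0],[0,-1.5,0,0,0,0]]]'
python3 -c "
from h import *
go(.50,0,.03,.117)"
```

```text
time_s: 4.15
eef_pos: [0.4312, 0.3376, 0.2193]
tcp_rot: [[-0.993, -0.118, 0.001], [-0.118, 0.993, 0.0], [-0.001, 0.0, -1.0]]
force: [0.3, 0.4, -0.9]
grip_width: 0.0149
finger_force: 59.5
time_s: 4.65
eef_pos: [0.4657, 0.164, 0.2178]
tcp_rot: [[-0.993, -0.118, 0.0], [-0.118, 0.993, 0.0], [-0.0, 0.0, -1.0]]
force: [0.3, 1.4, -0.0]
grip_width: 0.0148
finger_force: 59.5
time_s: 5.15
eef_pos: [0.4974, 0.001, 0.2177]
tcp_rot: [[-0.993, -0.116, 0.0], [-0.116, 0.993, -0.0], [-0.0, -0.0, -1.0]]
force: [-0.6, 0.7, -0.4]
grip_width: 0.0145
finger_force: 59.5
t 5.15 pos [0.4974 0.001  0.2177] q6 -1.82 | TURN [-0.     0.    -0.001] then cm [-0.24 -0.13 18.77] | untur cm [-0.24 -0.12 18.77]
```

```bash
python3 -m pendant '[[[0,0,3,0,0,0],[0,0,4,0,0,0],[0,0,4,0,0,0],[0,0,3,0,0,0],[0,0,2,0,0,0]]]'
python3 -m pendant '[[[0,0,1.5,0,0,0],[0,0,0.5,0,0,0],[0,0,0.5,0,0,0],[0,0,0.3,0,0,0],[0,0,0,0,0,0]]]'
python3 -c "
from h import *
go(.50,0,.0267,.117);print(read_state()['force'])"
```

```text
time_s: 5.65
eef_pos: [0.4963, 0.0037, 0.0556]
tcp_rot: [[-0.993, -0.118, -0.002], [-0.118, 0.993, 0.0], [0.002, 0.001, -1.0]]
force: [-0.2, 0.2, -0.6]
grip_width: 0.0145
finger_force: 59.6
time_s: 6.15
eef_pos: [0.4973, 0.0031, 0.0296]
tcp_rot: [[-0.993, -0.118, 0.001], [-0.118, 0.993, 0.0], [-0.001, -0.0, -1.0]]
force: [-0.4, 0.1, -1.5]
grip_width: 0.0145
finger_force: 59.6
t 6.15 pos [0.4973 0.0031 0.0296] q6 -1.82 | TURN [-0.     0.001  0.001] then cm [-0.23 -0.34  0.29] | untur cm [-0.23 -0.34  0.29]
[-0.40617998  0.10236736 -1.50914488]
```

```bash
python3 -m pendant '[[[0,0,0.1,0,0,0],[0,0,0.1,0,0,0],[0,0,0.1,0,0,0],[0,0,0,0,0,0],[0,0,0,0,0,0]]]'
python3 -m pendant '[[[0,0,0,0,0,0],[0,0,0,0,0,0],[0,0,0,0,0,0],[0,0,0,0,0,0],[0,0,0,0,0,0]]]' 0.4
python3 -m pendant '[[[0,0,-1,0,0,0],[0,0,-3,0,0,0],[0,0,-4,0,0,0],[0,0,-4,0,0,0],[0,0,-4,0,0,0]]]'
python3 -m pendant '[[[0,0,-3,0,0,0],[0,0,-0.5,0,0,0],[0,0,0,0,0,0],[0,0,0,0,0,0],[0,0,0,0,0,0]]]'
python3 -c "
from h import *
go(.6575,.147,.2,3.062)
im,d=get_image('wrist');cv2.imwrite('pics/wr2.png',im[:,:,::-1])"
```

```text
time_s: 6.65
eef_pos: [0.4973, 0.003, 0.0267]
tcp_rot: [[-0.993, -0.118, 0.001], [-0.118, 0.993, 0.0], [-0.001, -0.0, -1.0]]
force: [0.1, -0.1, 6.8]
grip_width: 0.0149
finger_force: 60.3
time_s: 7.15
eef_pos: [0.4971, 0.0031, 0.0263]
tcp_rot: [[-0.993, -0.118, -0.0], [-0.118, 0.993, 0.0], [0.0, 0.0, -1.0]]
force: [0.4, -0.3, 0.9]
grip_width: 0.0512
finger_force: 0.0
time_s: 7.65
eef_pos: [0.4967, 0.0031, 0.1886]
tcp_rot: [[-0.993, -0.118, 0.0], [-0.118, 0.993, 0.0], [-0.0, 0.0, -1.0]]
force: [0.9, 0.1, -0.2]
grip_width: 0.0512
finger_force: 0.0
time_s: 8.15
eef_pos: [0.4966, 0.0031, 0.2201]
tcp_rot: [[-0.993, -0.118, -0.002], [-0.118, 0.993, 0.0], [0.002, 0.001, -1.0]]
force: [0.6, -0.7, -0.3]
grip_width: 0.0512
finger_force: 0.0
t 8.15 pos [0.4966 0.0031 0.2201] q6 -1.82 | TURN [ 0.    -0.002  0.198] then cm [-14.89  15.62   2.01] | untur cm [-17.67  12.39   1.98]
```

```bash
python3 -m pendant '[[[0,0,0,0,0,0.1],[0,0,0,0,0,0.1],[-2,2,0,0,0,0],[-2.5,2.6,0,0,0,0],[-2.5,2.7,0,0,0,0]]]'
python3 -m pendant '[[[-2.5,2.7,0,0,0,0],[-2.5,2.7,0,0,0,0],[-2,2,1,0,0,0],[-0.9,0.9,1,0,0,0],[0,0,0,0,0,0]]]'
python3 -c "
from h import *
go(.6575,.147,.102,3.062)
im,d=get_image('wrist');cv2.imwrite('pics/wr2.png',im[:,:,::-1])"
```

```text
time_s: 8.7
eef_pos: [0.5736, 0.0707, 0.2205]
tcp_rot: [[-0.997, 0.083, -0.001], [0.083, 0.997, 0.0], [0.001, -0.0, -1.0]]
force: [0.3, -0.3, 0.7]
grip_width: 0.0514
finger_force: 0.0
time_s: 9.2
eef_pos: [0.658, 0.1469, 0.1983]
tcp_rot: [[-0.997, 0.081, -0.004], [0.081, 0.997, -0.0], [0.004, -0.001, -1.0]]
force: [-0.5, -0.6, 0.6]
grip_width: 0.0511
finger_force: 0.0
t 9.2 pos [0.658  0.1469 0.1983] q6 -1.37 | TURN [-0.001 -0.004 -0.001] then cm [0.05 0.01 9.63] | untur cm [0.01 0.02 9.63]
```

View pics/wr2.png

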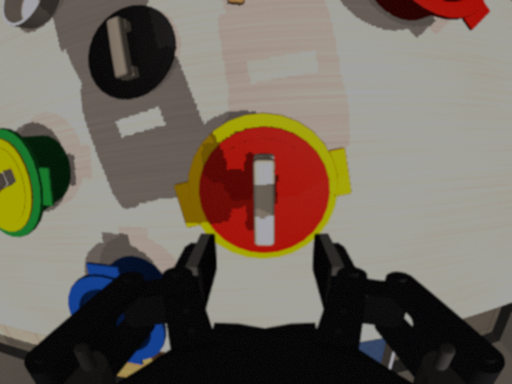

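The wrist shows the red lid centred at about (265,187), its bar at (264,200) between the fingers, and the black lid flat on the bench at (132,52). I'll grip here and lift.

```bash
python3 -m pendant '[[[0,0,2,0,0,0],[0,0,2,0,0,0],[0,0,2,0,0,0],[0,0,2,0,0,0],[0,0,1,0,0,0]]]'
python3 -m pendant '[[[0,0,0.6,0,0,0],[0,0,0,0,0,0],[0,0,0,0,0,0],[0,0,0,0,0,0],[0,0,0,0,0,0]]]' 
python3 -m pendant '[[[0,0,0,0,0,0],[0,0,0,0,0,0],[0,0,0,0,0,0],[0,0,0,0,0,0],[0,0,0,0,0,0]]]' 1
python3 -m pendant '[[[0,0,-1,0,0,0],[0,0,-2,0,0,0],[0,0,-3,0,0,0],[0,0,-3,0,0,0],[0,0,-2.5,0,0,0]]]'
python3 -c "
from h import *
go(.4305,.338,.1027,3.062)"
```

```text
time_s: 9.75
eef_pos: [0.6572, 0.1452, 0.1103]
tcp_rot: [[-0.997, 0.083, -0.002], [0.083, 0.997, -0.0], [0.002, -0.0, -1.0]]
force: [0.0, 0.2, -0.1]
grip_width: 0.0511
finger_force: 0.0
time_s: 10.25
eef_pos: [0.6586, 0.1464, 0.106]
tcp_rot: [[-0.997, 0.082, 0.001], [0.082, 0.997, 0.0], [-0.001, 0.0, -1.0]]
force: [-0.1, -0.3, -0.3]
grip_width: 0.051
finger_force: 0.0
time_s: 10.75
eef_pos: [0.6586, 0.1464, 0.1056]
tcp_rot: [[-0.997, 0.082, 0.001], [0.082, 0.997, 0.0], [-0.001, 0.0, -1.0]]
force: [-0.4, 0.6, 3.8]
grip_width: 0.0148
finger_force: 59.3
time_s: 11.25
eef_pos: [0.6584, 0.1463, 0.2224]
tcp_rot: [[-0.997, 0.082, 0.001], [0.082, 0.997, 0.0], [-0.001, 0.0, -1.0]]
force: [0.9, 0.9, -1.0]
grip_width: 0.0148
finger_force: 58.6
t 11.25 pos [0.6584 0.1463 0.2224] q6 -1.37 | TURN [ 0.     0.001 -0.002] then cm [24.24 17.29 11.97] | untur cm [24.29 17.24 11.95]
```

```bash
python3 -m pendant '[[[1.5,1,0,0,0,0],[2.8,2,0,0,0,0],[2.8,2,0,0,0,0],[2.8,2,0,0,0,0],[2.8,2,0,0,0,0]]]'
python3 -m pendant '[[[2.8,2,0,0,0,0],[2.8,2,0,0,0,0],[2.8,2,0,0,0,0],[2,1.4,0,0,0,0],[1.1,0.8,0,0,0,0]]]'
python3 -m pendant '[[[0,0,1,0,0,0],[0,0,2,0,0,0],[0,0,2,0,0,0],[0,0,1.5,0,0,0],[0,0,0,0,0,0]]]'
python3 -c "
from h import *
go(.4305,.338,.1056,3.062)"
```

```text
time_s: 11.75
eef_pos: [0.5379, 0.2471, 0.2207]
tcp_rot: [[-0.997, 0.082, -0.0], [0.082, 0.997, 0.0], [0.0, 0.0, -1.0]]
force: [0.5, 0.4, -1.5]
grip_width: 0.0147
finger_force: 58.6
time_s: 12.25
eef_pos: [0.4298, 0.3385, 0.2208]
tcp_rot: [[-0.997, 0.08, -0.0], [0.08, 0.997, 0.0], [0.0, 0.0, -1.0]]
force: [0.9, -0.4, -1.1]
grip_width: 0.0147
finger_force: 58.6
time_s: 12.75
eef_pos: [0.4314, 0.3363, 0.1531]
tcp_rot: [[-0.997, 0.083, -0.003], [0.083, 0.997, -0.002], [0.003, -0.002, -1.0]]
force: [-0.3, 0.8, -0.2]
grip_width: 0.0147
finger_force: 58.6
t 12.75 pos [0.4314 0.3363 0.1531] q6 -0.95 | TURN [-0.002 -0.003 -0.003] then cm [0.1  0.16 4.75] | untur cm [0.09 0.17 4.75]
```

```bash
python3 -m pendant '[[[0.05,0.1,1,0,0,0],[0,0,1,0,0,0],[0,0,1,0,0,0],[0,0,0.7,0,0,0],[0,0,0.5,0,0,0]]]'
python3 -m pendant '[[[0,0,0.3,0,0,0],[0,0,0.2,0,0,0],[0,0,0,0,0,0],[0,0,0,0,0,0],[0,0,0,0,0,0]]]'
python3 -c "
from h import *
go(.4305,.338,.1056,3.062)"
```

```text
time_s: 13.25
eef_pos: [0.4307, 0.3385, 0.1126]
tcp_rot: [[-0.997, 0.082, -0.0], [0.082, 0.997, -0.0], [0.0, -0.0, -1.0]]
force: [0.0, 0.4, -1.1]
grip_width: 0.015
finger_force: 58.6
time_s: 13.75
eef_pos: [0.4309, 0.3387, 0.1086]
tcp_rot: [[-0.997, 0.082, 0.0], [0.082, 0.997, 0.0], [-0.0, 0.0, -1.0]]
force: [0.0, -0.4, -1.6]
grip_width: 0.0147
finger_force: 58.6
t 13.75 pos [0.4309 0.3387 0.1086] q6 -0.94 | TURN [ 0.     0.    -0.002] then cm [ 0.04 -0.07  0.3 ] | untur cm [ 0.04 -0.07  0.3 ]
```

Plug is in the mouth: it's 3 mm above seating with no contact force. I'll lower it, release, rise and look.

```bash
python3 -m pendant '[[[0,0,0.15,0,0,0],[0,0,0.15,0,0,0],[0,0,0,0,0,0],[0,0,0,0,0,0],[0,0,0,0,0,0]]]'
python3 -m pendant '[[[0,0,0,0,0,0],[0,0,0,0,0,0],[0,0,0,0,0,0],[0,0,0,0,0,0],[0,0,0,0,0,0]]]' 0.4
python3 -m pendant '[[[0,0,-1,0,0,0],[0,0,-2,0,0,0],[0,0,-3,0,0,0],[0,0,-3,0,0,0],[0,0,-2.5,0,0,0]]]'
python3 -c "
from h import *
go(.6235,-.165,.2,1.9)
im,d=get_image('wrist');cv2.imwrite('pics/wr3.png',im[:,:,::-1])"
```

```text
time_s: 14.25
eef_pos: [0.4309, 0.3387, 0.1056]
tcp_rot: [[-0.997, 0.082, 0.0], [0.082, 0.997, 0.0], [-0.0, 0.0, -1.0]]
force: [-1.5, -0.8, 5.2]
grip_width: 0.0146
finger_force: 59.3
time_s: 14.75
eef_pos: [0.4308, 0.3386, 0.1053]
tcp_rot: [[-0.997, 0.082, -0.0], [0.082, 0.997, 0.0], [0.0, 0.0, -1.0]]
force: [0.6, -0.6, 0.2]
grip_width: 0.0512
finger_force: 0.0
time_s: 15.25
eef_pos: [0.4309, 0.3386, 0.2227]
tcp_rot: [[-0.997, 0.082, 0.001], [0.082, 0.997, 0.001], [-0.001, 0.001, -1.0]]
force: [0.4, 0.7, -0.8]
grip_width: 0.0514
finger_force: 0.0
t 15.25 pos [0.4309 0.3386 0.2227] q6 -0.94 | TURN [1.00e-03 0.00e+00 1.16e+00] then cm [-53.89   1.95   2.27] | untur cm [-23.31 -48.62   2.25]
```

View pics/wr3.png

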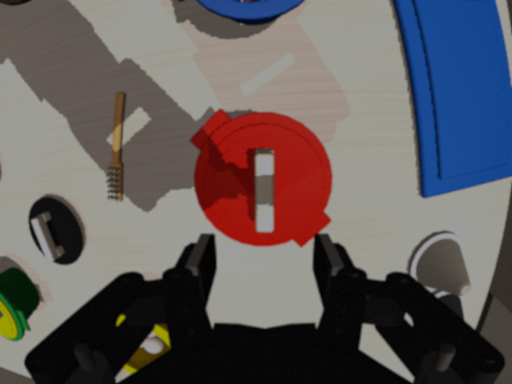

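The red lid is seated on the red tub at (262,178), with an even rim ring. Next is the yellow lid.

```bash
python3 -m pendant '[[[0,0,0,0,0,0.145],[0,0,0,0,0,0.145],[0,0,0,0,0,0.145],[0,0,0,0,0,0.145],[0,0,0,0,0,0.145]]]'
python3 -m pendant '[[[0,0,0,0,0,0.145],[0,0,0,0,0,0.145],[0,0,0,0,0,0.145],[0,0,0,0,0,0],[0,0,0,0,0,0]]]'
python3 -m pendant '[[[-2,0,0,0,0,0],[-4,0.2,0,0,0,0],[-4.5,0.2,0,0,0,0],[-4.5,0.2,0,0,0,0],[-4.5,0.2,0,0,0,0]]]'
python3 -m pendant '[[[-4.5,0.2,0,0,0,0],[-4.5,0.2,0,0,0,0],[-4.5,0.2,0,0,0,0],[-4.5,0.2,0,0,0,0],[-4.5,0.2,0,0,0,0]]]'
python3 -m pendant '[[[-4.5,0.1,0,0,0,0],[-4,0,0,0,0,0],[-2,0,0,0,0,0],[0,0,0,0,0,0],[0,0,0,0,0,0]]]'
python3 -c "
from h import *
go(.6235,-.165,.2,1.9)"
```

```text
time_s: 15.8
eef_pos: [0.4308, 0.3386, 0.2209]
tcp_rot: [[-0.687, 0.726, 0.0], [0.726, 0.687, 0.0], [-0.0, 0.001, -1.0]]
force: [0.0, 0.3, 0.1]
grip_width: 0.0512
finger_force: 0.0
time_s: 16.3
eef_pos: [0.4308, 0.3386, 0.2207]
tcp_rot: [[-0.327, 0.945, 0.0], [0.945, 0.327, 0.0], [0.0, 0.0, -1.0]]
force: [0.2, 0.4, -0.5]
grip_width: 0.0511
finger_force: 0.0
time_s: 16.8
eef_pos: [0.5018, 0.1551, 0.2206]
tcp_rot: [[-0.327, 0.945, 0.0], [0.945, 0.327, 0.0], [0.0, 0.0, -1.0]]
force: [1.3, 0.3, 0.4]
grip_width: 0.051
finger_force: 0.0
time_s: 17.3
eef_pos: [0.584, -0.055, 0.2205]
tcp_rot: [[-0.327, 0.945, 0.0], [0.945, 0.327, 0.0], [-0.0, 0.0, -1.0]]
force: [0.4, 0.1, 0.0]
grip_width: 0.0514
finger_force: 0.0
time_s: 17.8
eef_pos: [0.6181, -0.1515, 0.2201]
tcp_rot: [[-0.324, 0.946, -0.001], [0.946, 0.324, 0.001], [0.001, -0.0, -1.0]]
force: [-0.0, 1.0, -0.6]
grip_width: 0.0513
finger_force: 0.0
t 17.8 pos [ 0.6181 -0.1515  0.2201] q6 -0.67 | TURN [-0.    -0.001  0.001] then cm [-1.45  0.08  2.01] | untur cm [-1.45  0.08  2.01]
```

```bash
python3 -m pendant '[[[-0.7,0.1,1,0,0,0],[-0.7,0,1,0,0,0],[0,0,0,0,0,0],[0,0,0,0,0,0],[0,0,0,0,0,0]]]'
python3 -c "
from h import *
go(.6235,-.165,.1047,1.9)
im,d=get_image('wrist');cv2.imwrite('pics/wr4.png',im[:,:,::-1])"
```

```text
time_s: 18.3
eef_pos: [0.624, -0.1648, 0.2004]
tcp_rot: [[-0.323, 0.946, 0.0], [0.946, 0.323, 0.0], [0.0, 0.0, -1.0]]
force: [-0.1, -0.4, 0.3]
grip_width: 0.051
finger_force: 0.0
t 18.3 pos [ 0.624  -0.1648  0.2004] q6 -0.69 | TURN [ 0. -0.  0.] then cm [-0.01 -0.05  9.57] | untur cm [-0.01 -0.05  9.57]
```

View pics/wr4.png

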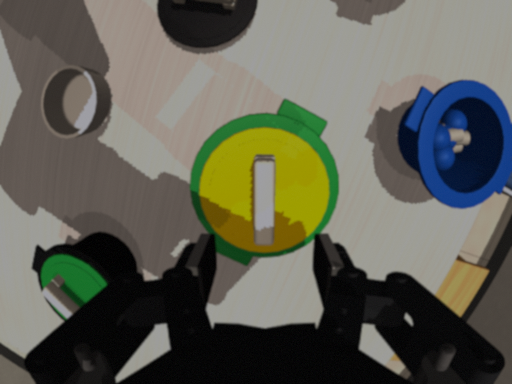

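The yellow lid's bar at (264,200) lies straight between the fingers, and lid and tub are concentric at (265,187). Gripping.

```bash
python3 -m pendant '[[[0,0,2,0,0,0],[0,0,2,0,0,0],[0,0,2,0,0,0],[0,0,2,0,0,0],[0,0,1,0,0,0]]]'
python3 -m pendant '[[[0,0,0.6,0,0,0],[0,0,0,0,0,0],[0,0,0,0,0,0],[0,0,0,0,0,0],[0,0,0,0,0,0]]]' 
python3 -m pendant '[[[0,0,0,0,0,0],[0,0,0,0,0,0],[0,0,0,0,0,0],[0,0,0,0,0,0],[0,0,0,0,0,0]]]' 1
python3 -m pendant '[[[0,0,-1,0,0,0],[0,0,-2,0,0,0],[0,0,-3,0,0,0],[0,0,-3,0,0,0],[0,0,-2.5,0,0,0]]]'
python3 -c "
from h import *
go(.6575,.147,.1027,1.9)"
```

```text
time_s: 18.85
eef_pos: [0.6235, -0.1647, 0.109]
tcp_rot: [[-0.323, 0.946, -0.001], [0.946, 0.323, 0.001], [0.001, -0.001, -1.0]]
force: [0.5, -0.4, -0.3]
grip_width: 0.0514
finger_force: 0.0
time_s: 19.35
eef_pos: [0.6241, -0.1651, 0.105]
tcp_rot: [[-0.323, 0.946, 0.001], [0.946, 0.323, -0.0], [-0.001, 0.001, -1.0]]
force: [-0.1, 0.9, -0.6]
grip_width: 0.0513
finger_force: 0.0
time_s: 19.85
eef_pos: [0.6241, -0.1651, 0.1046]
tcp_rot: [[-0.323, 0.946, 0.001], [0.946, 0.323, -0.0], [-0.0, 0.001, -1.0]]
force: [-0.9, 0.5, 5.4]
grip_width: 0.0149
finger_force: 59.7
time_s: 20.35
eef_pos: [0.6239, -0.165, 0.2213]
tcp_rot: [[-0.323, 0.946, 0.001], [0.946, 0.323, -0.0], [-0.0, 0.001, -1.0]]
force: [-0.1, 0.2, -0.9]
grip_width: 0.015
finger_force: 59.0
t 20.35 pos [ 0.6239 -0.165   0.2213] q6 -0.69 | TURN [ 0.001  0.    -0.   ] then cm [28.44 13.27 11.86] | untur cm [28.44 13.26 11.86]
```

```bash
python3 -m pendant '[[[1.5,0.7,0,0,0,0],[2.8,1.3,0,0,0,0],[3,1.4,0,0,0,0],[3,1.4,0,0,0,0],[3,1.4,0,0,0,0]]]'
python3 -m pendant '[[[3,1.4,0,0,0,0],[3,1.4,0,0,0,0],[3,1.4,0,0,0,0],[3,1.4,0,0,0,0],[2.1,1,0,0,0,0]]]'
python3 -m pendant '[[[1,0.5,0,0,0,0],[0,0,1,0,0,0],[0,0,2,0,0,0],[0,0,2,0,0,0],[0,0,1.5,0,0,0]]]'
python3 -m pendant '[[[0,0,0,0,0,0],[0,0,0,0,0,0],[0,0,0,0,0,0],[0,0,0,0,0,0],[0,0,0,0,0,0]]]'
python3 -c "
from h import *
go(.6575,.147,.1046,1.9)"
```

```text
time_s: 20.85
eef_pos: [0.6391, -0.0171, 0.2185]
tcp_rot: [[-0.323, 0.946, -0.002], [0.946, 0.323, 0.0], [0.001, -0.001, -1.0]]
force: [0.7, 0.0, -1.1]
grip_width: 0.0149
finger_force: 59.0
time_s: 21.35
eef_pos: [0.6558, 0.1384, 0.2183]
tcp_rot: [[-0.324, 0.946, -0.002], [0.946, 0.324, 0.0], [0.001, -0.002, -1.0]]
force: [0.3, 0.1, -1.3]
grip_width: 0.0146
finger_force: 59.0
time_s: 21.85
eef_pos: [0.6573, 0.1454, 0.1521]
tcp_rot: [[-0.322, 0.947, -0.002], [0.947, 0.322, -0.0], [0.0, -0.002, -1.0]]
force: [-0.3, -0.0, -0.1]
grip_width: 0.0149
finger_force: 59.0
time_s: 22.35
eef_pos: [0.6582, 0.1467, 0.155]
tcp_rot: [[-0.323, 0.946, 0.001], [0.946, 0.323, 0.0], [-0.0, 0.001, -1.0]]
force: [0.3, 0.3, -1.8]
grip_width: 0.0147
finger_force: 59.0
t 22.35 pos [0.6582 0.1467 0.155 ] q6 -0.21 | TURN [ 0.001  0.    -0.   ] then cm [ 0.05 -0.06  5.04] | untur cm [ 0.05 -0.06  5.04]
```

```bash
python3 -m pendant '[[[0,0,1,0,0,0],[0,0,1,0,0,0],[0,0,1,0,0,0],[0,0,0.8,0,0,0],[0,0,0.5,0,0,0]]]'
python3 -m pendant '[[[0,0,0.3,0,0,0],[0,0,0.2,0,0,0],[0,0,0,0,0,0],[0,0,0,0,0,0],[0,0,0,0,0,0]]]'
python3 -m pendant '[[[0,0,0.15,0,0,0],[0,0,0.1,0,0,0],[0,0,0,0,0,0],[0,0,0,0,0,0],[0,0,0,0,0,0]]]'
```

```text
time_s: 22.85
eef_pos: [0.6577, 0.1467, 0.1099]
tcp_rot: [[-0.323, 0.946, -0.001], [0.946, 0.323, -0.0], [0.0, -0.001, -1.0]]
force: [0.4, -0.3, -1.6]
grip_width: 0.0148
finger_force: 59.0
time_s: 23.35
eef_pos: [0.6582, 0.1468, 0.1067]
tcp_rot: [[-0.323, 0.946, 0.001], [0.946, 0.323, 0.0], [-0.0, 0.001, -1.0]]
force: [0.3, 1.1, -1.3]
grip_width: 0.0148
finger_force: 59.0
time_s: 23.85
eef_pos: [0.6582, 0.1467, 0.1046]
tcp_rot: [[-0.323, 0.946, 0.001], [0.946, 0.323, 0.0], [-0.0, 0.001, -1.0]]
force: [-2.4, -0.6, 5.6]
grip_width: 0.0145
finger_force: 59.9
```

Seated, with contact at the expected height. I'll release, rise and work out the move to the green lid.

```bash
python3 -m pendant '[[[0,0,0,0,0,0],[0,0,0,0,0,0],[0,0,0,0,0,0],[0,0,0,0,0,0],[0,0,0,0,0,0]]]' 0.4
python3 -m pendant '[[[0,0,-1,0,0,0],[0,0,-2,0,0,0],[0,0,-3,0,0,0],[0,0,-3,0,0,0],[0,0,-2.5,0,0,0]]]'
python3 -c "
from h import *
go(.450,-.362,.2,2.64)"
```

```text
time_s: 24.35
eef_pos: [0.658, 0.1467, 0.1037]
tcp_rot: [[-0.323, 0.946, -0.0], [0.946, 0.323, 0.0], [0.0, -0.0, -1.0]]
force: [0.1, 0.0, 0.6]
grip_width: 0.0513
finger_force: 0.0
time_s: 24.85
eef_pos: [0.6582, 0.1467, 0.2214]
tcp_rot: [[-0.323, 0.946, 0.002], [0.946, 0.323, 0.0], [-0.0, 0.002, -1.0]]
force: [-0.8, 0.2, -0.7]
grip_width: 0.0512
finger_force: 0.0
t 24.85 pos [0.6582 0.1467 0.2214] q6 -0.21 | TURN [ 0.001  0.001 -0.74 ] then cm [ -6.21 -54.62   2.14] | untur cm [-41.42 -36.14   2.09]
```

```bash
python3 -m pendant '[[[0,0,0,0,0,-0.148],[0,0,0,0,0,-0.148],[0,0,0,0,0,-0.148],[0,0,0,0,0,-0.148],[0,0,0,0,0,-0.148]]]'
python3 -m pendant '[[[0,-1.5,0,0,0,0],[-0.5,-3.5,0,0,0,0],[-0.5,-4.2,0,0,0,0],[-0.5,-4.2,0,0,0,0],[-0.5,-4.2,0,0,0,0]]]'
python3 -m pendant '[[[-0.5,-4.2,0,0,0,0],[-0.5,-4.2,0,0,0,0],[-0.5,-4.2,0,0,0,0],[-0.5,-4.2,0,0,0,0],[-0.5,-4.2,0,0,0,0]]]'
python3 -m pendant '[[[-0.5,-4.2,0,0,0,0],[-0.5,-4.2,0,0,0,0],[-0.3,-3.5,0,0,0,0],[-0.3,-2.5,0,0,0,0],[-0.2,-1.5,0,0,0,0]]]'
python3 -c "
from h import *
go(.450,-.362,.2,2.64)"
```

```text
time_s: 25.35
eef_pos: [0.658, 0.1467, 0.2197]
tcp_rot: [[-0.88, 0.476, 0.001], [0.476, 0.88, 0.0], [-0.001, 0.0, -1.0]]
force: [0.8, 0.3, -0.2]
grip_width: 0.051
finger_force: 0.0
time_s: 25.85
eef_pos: [0.5894, -0.0191, 0.2193]
tcp_rot: [[-0.874, 0.485, 0.0], [0.485, 0.874, -0.0], [-0.0, 0.0, -1.0]]
force: [0.3, -1.2, -0.4]
grip_width: 0.0512
finger_force: 0.0
time_s: 26.35
eef_pos: [0.5101, -0.2152, 0.2194]
tcp_rot: [[-0.874, 0.486, 0.001], [0.486, 0.874, -0.0], [-0.001, -0.0, -1.0]]
force: [0.8, -0.9, 0.9]
grip_width: 0.0512
finger_force: 0.0
time_s: 26.85
eef_pos: [0.4494, -0.3632, 0.2192]
tcp_rot: [[-0.874, 0.486, 0.0], [0.486, 0.874, -0.0], [-0.0, -0.0, -1.0]]
force: [-0.1, 0.2, 0.3]
grip_width: 0.0514
finger_force: 0.0
t 26.85 pos [ 0.4494 -0.3632  0.2192] q6 -1.86 | TURN [-0.     0.    -0.006] then cm [0.01 0.14 1.92] | untur cm [0.01 0.14 1.92]
```

```bash
python3 -m pendant '[[[0,0.1,1,0,0,0],[0,0,1,0,0,0],[0,0,0,0,0,0],[0,0,0,0,0,0],[0,0,0,0,0,0]]]'
python3 -c "
from h import *
go(.450,-.362,.1047,2.64)
im,d=get_image('wrist');cv2.imwrite('pics/wr5.png',im[:,:,::-1])"
```

```text
time_s: 27.35
eef_pos: [0.4521, -0.3599, 0.199]
tcp_rot: [[-0.877, 0.48, 0.0], [0.48, 0.877, -0.0], [-0.0, 0.0, -1.0]]
force: [0.6, -0.4, -0.8]
grip_width: 0.0513
finger_force: 0.0
t 27.35 pos [ 0.4521 -0.3599  0.199 ] q6 -1.86 | TURN [0.    0.    0.001] then cm [ 0.08 -0.28  9.43] | untur cm [ 0.08 -0.28  9.43]
```

View pics/wr5.png

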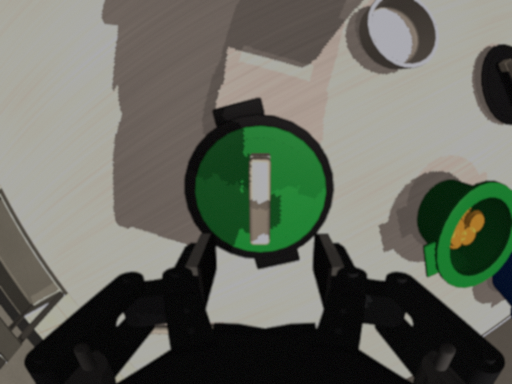

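The wrist shows the green lid's bar at (260,200), about 3 mm left of the finger centre, which agrees with the computed −0.28 cm in tool y. I'll correct that and grip.

```bash
python3 -m pendant '[[[0.05,-0.25,2,0,0,0],[0,0,2,0,0,0],[0,0,2,0,0,0],[0,0,2,0,0,0],[0,0,1,0,0,0]]]'
python3 -m pendant '[[[0,0,0.4,0,0,0],[0,0,0,0,0,0],[0,0,0,0,0,0],[0,0,0,0,0,0],[0,0,0,0,0,0]]]' 
python3 -m pendant '[[[0,0,0,0,0,0],[0,0,0,0,0,0],[0,0,0,0,0,0],[0,0,0,0,0,0],[0,0,0,0,0,0]]]' 1
python3 -m pendant '[[[0,0,-1,0,0,0],[0,0,-2,0,0,0],[0,0,-3,0,0,0],[0,0,-3,0,0,0],[0,0,-2.5,0,0,0]]]'
python3 -c "
from h import *
go(.6235,-.165,.1027,2.64)"
```

```text
time_s: 27.9
eef_pos: [0.4498, -0.362, 0.1076]
tcp_rot: [[-0.877, 0.481, -0.001], [0.481, 0.877, 0.001], [0.001, 0.0, -1.0]]
force: [1.3, -0.6, -0.1]
grip_width: 0.0513
finger_force: 0.0
time_s: 28.4
eef_pos: [0.4501, -0.3626, 0.1054]
tcp_rot: [[-0.877, 0.481, 0.001], [0.481, 0.877, -0.001], [-0.001, -0.0, -1.0]]
force: [0.7, 0.8, -0.0]
grip_width: 0.0513
finger_force: 0.0
time_s: 28.9
eef_pos: [0.4501, -0.3625, 0.1051]
tcp_rot: [[-0.877, 0.481, 0.0], [0.481, 0.877, -0.0], [-0.0, -0.0, -1.0]]
force: [-0.4, 1.7, 5.5]
grip_width: 0.0147
finger_force: 59.4
time_s: 29.4
eef_pos: [0.4499, -0.3624, 0.2217]
tcp_rot: [[-0.877, 0.481, 0.0], [0.481, 0.877, -0.0], [-0.001, -0.0, -1.0]]
force: [0.4, -0.4, -0.4]
grip_width: 0.0148
finger_force: 58.7
t 29.4 pos [ 0.4499 -0.3624  0.2217] q6 -1.86 | TURN [-0.     0.001 -0.   ] then cm [-5.73 25.66 11.9 ] | untur cm [-5.72 25.66 11.9 ]
```

```bash
python3 -m pendant '[[[-0.3,1.5,0,0,0,0],[-0.6,2.6,0,0,0,0],[-0.7,3,0,0,0,0],[-0.7,3,0,0,0,0],[-0.7,3,0,0,0,0]]]'
python3 -m pendant '[[[-0.7,3,0,0,0,0],[-0.7,3,0,0,0,0],[-0.6,3,0,0,0,0],[-0.5,2.5,0,0,0,0],[-0.2,1,0,0,0,0]]]'
python3 -m pendant '[[[0,0,0,0,0,0],[0,0,1,0,0,0],[0,0,2,0,0,0],[0,0,2,0,0,0],[0,0,1.5,0,0,0]]]'
python3 -m pendant '[[[0,0,0,0,0,0],[0,0,0,0,0,0],[0,0,0,0,0,0],[0,0,0,0,0,0],[0,0,0,0,0,0]]]'
python3 -c "
from h import *
go(.6235,-.165,.1051,2.64)"
```

```text
time_s: 29.9
eef_pos: [0.5399, -0.2604, 0.219]
tcp_rot: [[-0.877, 0.481, -0.001], [0.481, 0.877, 0.001], [0.001, 0.0, -1.0]]
force: [1.0, 0.1, -1.2]
grip_width: 0.0146
finger_force: 58.7
time_s: 30.4
eef_pos: [0.6239, -0.1629, 0.2188]
tcp_rot: [[-0.878, 0.479, -0.001], [0.479, 0.878, 0.001], [0.001, 0.0, -1.0]]
force: [-1.0, 0.6, -0.8]
grip_width: 0.0147
finger_force: 58.7
time_s: 30.9
eef_pos: [0.6217, -0.1664, 0.1529]
tcp_rot: [[-0.876, 0.482, -0.002], [0.482, 0.876, 0.001], [0.002, -0.0, -1.0]]
force: [-0.0, 1.0, -1.0]
grip_width: 0.015
finger_force: 58.7
time_s: 31.4
eef_pos: [0.6232, -0.1655, 0.1554]
tcp_rot: [[-0.877, 0.481, 0.001], [0.481, 0.877, -0.0], [-0.001, 0.0, -1.0]]
force: [0.4, 0.2, -0.7]
grip_width: 0.0147
finger_force: 58.6
t 31.4 pos [ 0.6232 -0.1655  0.1554] q6 -1.43 | TURN [ 0.     0.001 -0.   ] then cm [-0.    0.06  5.03] | untur cm [0.   0.06 5.03]
```

```bash
python3 -m pendant '[[[0,0,1,0,0,0],[0,0,1,0,0,0],[0,0,1,0,0,0],[0,0,0.8,0,0,0],[0,0,0.5,0,0,0]]]'
python3 -m pendant '[[[0,0,0.3,0,0,0],[0,0,0.2,0,0,0],[0,0,0,0,0,0],[0,0,0,0,0,0],[0,0,0,0,0,0]]]'
python3 -m pendant '[[[0,0,0.15,0,0,0],[0,0,0.1,0,0,0],[0,0,0,0,0,0],[0,0,0,0,0,0],[0,0,0,0,0,0]]]'
```

```text
time_s: 31.9
eef_pos: [0.6228, -0.1653, 0.1104]
tcp_rot: [[-0.877, 0.481, -0.001], [0.481, 0.877, 0.001], [0.001, -0.0, -1.0]]
force: [-0.4, 0.2, -1.1]
grip_width: 0.0148
finger_force: 58.6
time_s: 32.4
eef_pos: [0.6232, -0.1655, 0.1071]
tcp_rot: [[-0.877, 0.481, 0.001], [0.481, 0.877, -0.0], [-0.001, 0.0, -1.0]]
force: [0.2, 1.0, -1.1]
grip_width: 0.015
finger_force: 58.6
time_s: 32.9
eef_pos: [0.6232, -0.1655, 0.1051]
tcp_rot: [[-0.877, 0.481, 0.001], [0.481, 0.877, -0.0], [-0.001, 0.0, -1.0]]
force: [-2.6, -0.1, 6.3]
grip_width: 0.015
finger_force: 59.6
```

```bash
python3 -m pendant '[[[0,0,0,0,0,0],[0,0,0,0,0,0],[0,0,0,0,0,0],[0,0,0,0,0,0],[0,0,0,0,0,0]]]' 0.4
python3 -m pendant '[[[0,0,-1,0,0,0],[0,0,-2,0,0,0],[0,0,-3,0,0,0],[0,0,-3,0,0,0],[0,0,-2.5,0,0,0]]]'
python3 -c "
from h import *
go(.497,.003,.1,.117)"
```

```text
time_s: 33.4
eef_pos: [0.623, -0.1654, 0.1042]
tcp_rot: [[-0.877, 0.481, -0.0], [0.481, 0.877, 0.0], [0.0, 0.0, -1.0]]
force: [-0.7, -0.4, -0.1]
grip_width: 0.0513
finger_force: 0.0
time_s: 33.9
eef_pos: [0.6232, -0.1655, 0.2218]
tcp_rot: [[-0.877, 0.481, 0.002], [0.481, 0.877, -0.0], [-0.002, 0.0, -1.0]]
force: [-0.2, 0.0, 0.5]
grip_width: 0.0514
finger_force: 0.0
t 33.9 pos [ 0.6232 -0.1655  0.2218] q6 -1.43 | TURN [-0.     0.002 -0.619] then cm [10.57 18.21 12.18] | untur cm [19.19  8.7  12.15]
```

```bash
python3 -m pendant '[[[0,0,0,0,0,-0.124],[0,0,0,0,0,-0.124],[0,0,0,0,0,-0.124],[0,0,0,0,0,-0.124],[0,0,0,0,0,-0.124]]]'
python3 -m pendant '[[[1,1.6,0,0,0,0],[1.6,2.8,0,0,0,0],[2,3.5,0,0,0,0],[2,3.5,0,0,0,0],[2,3.5,0,0,0,0]]]'
python3 -m pendant '[[[1.2,2.1,0,0,0,0],[0.7,1.2,0,0,0,0],[0,0,1,0,0,0],[0,0,1,0,0,0],[0,0,0,0,0,0]]]'
python3 -m pendant '[[[0,0,0,0,0,0],[0,0,0,0,0,0],[0,0,0,0,0,0],[0,0,0,0,0,0],[0,0,0,0,0,0]]]'
python3 -c "
from h import *
go(.497,.003,.0275,.117)
im,d=get_image('wrist');cv2.imwrite('pics/wr6.png',im[:,:,::-1])"
```

```text
time_s: 34.4
eef_pos: [0.6231, -0.1654, 0.2202]
tcp_rot: [[-0.992, -0.123, 0.001], [-0.123, 0.992, -0.0], [-0.001, -0.0, -1.0]]
force: [-0.7, 0.2, 0.0]
grip_width: 0.0512
finger_force: 0.0
time_s: 34.9
eef_pos: [0.519, -0.0266, 0.22]
tcp_rot: [[-0.993, -0.118, 0.001], [-0.118, 0.993, -0.0], [-0.001, -0.0, -1.0]]
force: [0.8, 0.8, -0.4]
grip_width: 0.0509
finger_force: 0.0
time_s: 35.4
eef_pos: [0.4974, 0.0021, 0.1976]
tcp_rot: [[-0.993, -0.117, -0.002], [-0.117, 0.993, 0.0], [0.002, 0.001, -1.0]]
force: [-0.1, 0.5, -0.5]
grip_width: 0.051
finger_force: 0.0
time_s: 35.9
eef_pos: [0.4974, 0.0028, 0.1994]
tcp_rot: [[-0.993, -0.118, 0.0], [-0.118, 0.993, 0.0], [-0.0, -0.0, -1.0]]
force: [0.0, -0.5, -0.1]
grip_width: 0.0511
finger_force: 0.0
t 35.9 pos [0.4974 0.0028 0.1994] q6 -1.82 | TURN [-0.     0.     0.001] then cm [ 0.04  0.02 17.19] | untur cm [ 0.04  0.02 17.19]
```

View pics/wr6.png

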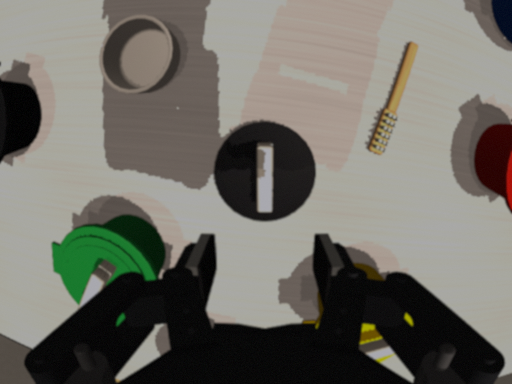

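The black lid lies flat at (265,170), its bar between the fingers at (265,177). The green and yellow tubs look closed. I'll pick up the black lid.

```bash
python3 -m pendant '[[[0,0,2,0,0,0],[0,0,4,0,0,0],[0,0,4,0,0,0],[0,0,3,0,0,0],[0,0,2,0,0,0]]]'
python3 -m pendant '[[[0,0,1.5,0,0,0],[0,0,0.5,0,0,0],[0,0,0,0,0,0],[0,0,0,0,0,0],[0,0,0,0,0,0]]]'
python3 -m pendant '[[[0,0,0,0,0,0],[0,0,0,0,0,0],[0,0,0,0,0,0],[0,0,0,0,0,0],[0,0,0,0,0,0]]]' 1
python3 -m pendant '[[[0,0,-1,0,0,0],[0,0,-3,0,0,0],[0,0,-4,0,0,0],[0,0,-4,0,0,0],[0,0,-4,0,0,0]]]'
python3 -m pendant '[[[0,0,-3,0,0,0],[0,0,0,0,0,0],[0,0,0,0,0,0],[0,0,0,0,0,0],[0,0,0,0,0,0]]]'
python3 -c "
from h import *
go(.450,-.362,.1,.117)"
```

```text
time_s: 36.45
eef_pos: [0.4967, 0.003, 0.0474]
tcp_rot: [[-0.993, -0.118, -0.002], [-0.118, 0.993, 0.0], [0.002, 0.001, -1.0]]
force: [0.6, 0.9, 0.8]
grip_width: 0.0511
finger_force: 0.0
time_s: 36.95
eef_pos: [0.4977, 0.0029, 0.0301]
tcp_rot: [[-0.993, -0.118, 0.001], [-0.118, 0.993, -0.0], [-0.001, -0.0, -1.0]]
force: [0.7, 0.9, 0.3]
grip_width: 0.0512
finger_force: 0.0
time_s: 37.45
eef_pos: [0.4975, 0.0029, 0.0298]
tcp_rot: [[-0.993, -0.118, 0.001], [-0.118, 0.993, -0.0], [-0.001, -0.0, -1.0]]
force: [-1.0, -0.3, 6.6]
grip_width: 0.0148
finger_force: 59.2
time_s: 37.95
eef_pos: [0.4968, 0.003, 0.1915]
tcp_rot: [[-0.993, -0.118, 0.0], [-0.118, 0.993, 0.0], [-0.0, 0.0, -1.0]]
force: [-0.0, 0.2, -0.9]
grip_width: 0.0148
finger_force: 58.6
time_s: 38.45
eef_pos: [0.4969, 0.0029, 0.2182]
tcp_rot: [[-0.993, -0.118, -0.002], [-0.118, 0.993, 0.0], [0.002, 0.001, -1.0]]
force: [-0.1, 0.4, -1.2]
grip_width: 0.0146
finger_force: 58.6
t 38.45 pos [0.4969 0.0029 0.2182] q6 -1.82 | TURN [ 0.001 -0.002  0.001] then cm [  8.91 -35.7   11.82] | untur cm [  8.93 -35.69  11.81]
```

```bash
python3 -m pendant '[[[0,0,0,0,0,0.1],[0,0,0,0,0,0.1],[0,0,0,0,0,0.1],[0,0,0,0,0,0.1],[0,0,0,0,0,0.1]]]'
python3 -c "
from h import *
go(.450,-.362,.1058,-.383)"
```

```text
time_s: 38.95
eef_pos: [0.497, 0.0029, 0.2183]
tcp_rot: [[-0.926, 0.376, -0.002], [0.376, 0.926, 0.0], [0.002, -0.0, -1.0]]
force: [0.2, 0.7, -0.9]
grip_width: 0.0147
finger_force: 58.6
t 38.95 pos [0.497  0.0029 0.2183] q6 -1.31 | TURN [-0.    -0.002 -0.003] then cm [ -9.27 -35.6   11.25] | untur cm [ -9.4  -35.57  11.24]
```

```bash
python3 -m pendant '[[[-0.4,-1.5,0,0,0,0],[-0.7,-2.7,0,0,0,0],[-0.9,-3.5,0,0,0,0],[-0.9,-3.5,0,0,0,0],[-0.9,-3.5,0,0,0,0]]]'
python3 -m pendant '[[[-0.9,-3.5,0,0,0,0],[-0.9,-3.5,0,0,0,0],[-0.9,-3.5,0,0,0,0],[-0.9,-3.5,0,0,0,0],[-0.9,-3.5,0,0,0,0]]]'
python3 -m pendant '[[[-0.6,-2.4,0,0,0,0],[-0.3,-1,0,0,0,0],[0,0,1.5,0,0,0],[0,0,2,0,0,0],[0,0,2,0,0,0]]]'
python3 -m pendant '[[[0,0,0,0,0,0],[0,0,0,0,0,0],[0,0,0,0,0,0],[0,0,0,0,0,0],[0,0,0,0,0,0]]]'
python3 -c "
from h import *
go(.450,-.362,.1058,-.383)"
```

```text
time_s: 39.45
eef_pos: [0.4773, -0.1488, 0.2183]
tcp_rot: [[-0.928, 0.372, -0.002], [0.372, 0.928, 0.001], [0.002, 0.0, -1.0]]
force: [-0.1, -0.2, -0.9]
grip_width: 0.0144
finger_force: 58.6
time_s: 39.95
eef_pos: [0.4538, -0.3282, 0.2182]
tcp_rot: [[-0.928, 0.373, -0.001], [0.373, 0.928, 0.001], [0.002, 0.001, -1.0]]
force: [1.4, -1.0, -0.4]
grip_width: 0.0145
finger_force: 58.6
time_s: 40.45
eef_pos: [0.45, -0.361, 0.163]
tcp_rot: [[-0.928, 0.372, -0.001], [0.372, 0.928, 0.001], [0.001, 0.001, -1.0]]
force: [-0.7, 0.1, -0.2]
grip_width: 0.0146
finger_force: 58.6
time_s: 40.95
eef_pos: [0.4502, -0.3618, 0.165]
tcp_rot: [[-0.928, 0.373, 0.001], [0.373, 0.928, -0.001], [-0.001, -0.0, -1.0]]
force: [0.4, 0.3, -1.1]
grip_width: 0.0147
finger_force: 58.6
t 40.95 pos [ 0.4502 -0.3618  0.165 ] q6 -1.98 | TURN [-0.     0.001  0.001] then cm [ 0.02 -0.03  5.92] | untur cm [ 0.02 -0.03  5.92]
```

```bash
python3 -m pendant '[[[0,0,1.5,0,0,0],[0,0,1.5,0,0,0],[0,0,1,0,0,0],[0,0,0.8,0,0,0],[0,0,0.5,0,0,0]]]'
python3 -m pendant '[[[0,0,0.3,0,0,0],[0,0,0.1,0,0,0],[0,0,0,0,0,0],[0,0,0,0,0,0],[0,0,0,0,0,0]]]'
python3 -m pendant '[[[0,0,0.15,0,0,0],[0,0,0.1,0,0,0],[0,0,0,0,0,0],[0,0,0,0,0,0],[0,0,0,0,0,0]]]'
```

```text
time_s: 41.45
eef_pos: [0.4501, -0.3617, 0.1108]
tcp_rot: [[-0.928, 0.373, -0.0], [0.373, 0.928, 0.0], [0.0, 0.0, -1.0]]
force: [0.2, 1.0, -1.8]
grip_width: 0.0147
finger_force: 58.6
time_s: 41.95
eef_pos: [0.4502, -0.3618, 0.1076]
tcp_rot: [[-0.928, 0.373, 0.0], [0.373, 0.928, -0.0], [-0.0, -0.0, -1.0]]
force: [-0.1, 0.0, -0.3]
grip_width: 0.0147
finger_force: 58.6
time_s: 42.45
eef_pos: [0.4502, -0.3618, 0.1058]
tcp_rot: [[-0.928, 0.373, 0.001], [0.373, 0.928, -0.001], [-0.001, -0.0, -1.0]]
force: [-3.4, 3.1, 10.7]
grip_width: 0.0148
finger_force: 60.3
```

Seated. I'll release, rise well clear and inspect with both fixed cameras.

```bash
python3 -m pendant '[[[0,0,0,0,0,0],[0,0,0,0,0,0],[0,0,0,0,0,0],[0,0,0,0,0,0],[0,0,0,0,0,0]]]' 0.4
python3 -m pendant '[[[0,0,-1,0,0,0],[0,0,-2,0,0,0],[0,0,-3,0,0,0],[0,0,-4,0,0,0],[0,0,-4,0,0,0]]]'
python3 -m pendant '[[[0,-1,-4,0,0,0],[0,-2,-3,0,0,0],[0,-3,0,0,0,0],[0,-3,0,0,0,0],[0,-3,0,0,0,0]]]'
python3 -m pendant '[[[0,-3,0,0,0,0],[0,-3,0,0,0,0],[0,-3,0,0,0,0],[0,0,0,0,0,0],[0,0,0,0,0,0]]]'
python3 - <<'E'
from h import *
from m2 import circ,warp
for n in('top','scene'):
    im,D=get_image(n);np.savez(n+'1.npz',im=im,d=D)
    if n=='scene':cv2.imwrite('pics/scene1.png',im[:,:,::-1])
    else:T=im;TD=D
tiles=[]
for c,p in(('red',(.4305,.338)),('yellow',(.6575,.147)),('green',(.6235,-.165)),('black',(.450,-.362))):
    A=circ('top',T,(c,),p,.09,.068);print(c,A[:2]);tiles.append(A[2][:,:,::-1])
    # bar top height by depth: highest points near the tub
    K,R,t=cam('top');q=K@(R@np.r_[p,.094]+t);u,v=(q[:2]/q[2]).astype(int)
    vv,uu=np.mgrid[v-18:v+19,u-18:u+19];d=TD[vv,uu]
    X=(np.linalg.inv(K)@np.stack([uu.ravel(),vv.ravel(),np.ones(uu.size)]))*d.ravel();W=(R.T@(X-t[:,None]))
    m=np.hypot(W[0]-p[0],W[1]-p[1])<.052
    z=W[2][m];f=W[:,m][:,(z>.085)&(z<.108)];a=np.linalg.lstsq(np.c_[f[0]-p[0],f[1]-p[1],np.ones(f.shape[1])],f[2],rcond=None)[0]
    print('  flange plane slope',a[:2].round(3),'z',a[2].round(4),'bar top',np.percentile(z,97).round(4))
cv2.imwrite('pics/w1.png',cv2.resize(np.hstack(tiles),(800,200)))
E
```

```text
time_s: 42.95
eef_pos: [0.45, -0.3617, 0.1046]
tcp_rot: [[-0.928, 0.373, -0.0], [0.373, 0.928, 0.0], [0.0, 0.0, -1.0]]
force: [0.0, 0.9, 0.5]
grip_width: 0.0514
finger_force: 0.0
time_s: 43.45
eef_pos: [0.4498, -0.3615, 0.2468]
tcp_rot: [[-0.928, 0.373, -0.0], [0.373, 0.928, 0.0], [0.0, 0.0, -1.0]]
force: [-0.3, -0.6, 0.5]
grip_width: 0.051
finger_force: 0.0
time_s: 43.95
eef_pos: [0.4048, -0.4739, 0.316]
tcp_rot: [[-0.928, 0.372, 0.001], [0.372, 0.928, -0.001], [-0.001, -0.001, -1.0]]
force: [0.7, -0.3, -0.3]
grip_width: 0.0513
finger_force: 0.0
time_s: 44.45
eef_pos: [0.3714, -0.5567, 0.3149]
tcp_rot: [[-0.928, 0.374, 0.0], [0.374, 0.928, 0.0], [0.0, 0.0, -1.0]]
force: [-1.0, -0.1, 0.6]
grip_width: 0.051
finger_force: 0.0
red (array([0.4287, 0.3364]), 0.77)
  flange plane slope [-0.004 -0.005] z 0.0952 bar top 0.1286
yellow (array([0.655 , 0.1449]), 0.72)
  flange plane slope [ 0.003 -0.002] z 0.0953 bar top 0.1284
green (array([ 0.6219, -0.164 ]), 0.72)
  flange plane slope [-0.012 -0.004] z 0.0956 bar top 0.1288
black (array([ 0.4475, -0.3625]), 0.42)
  flange plane slope [-0.007  0.001] z 0.0956 bar top 0.128
```

View pics/scene1.png

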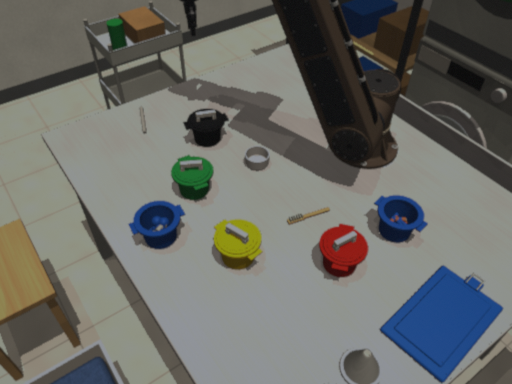

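View pics/w1.png

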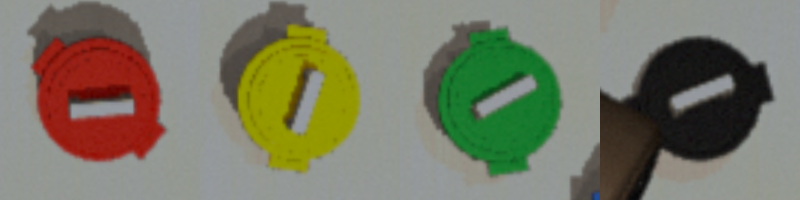

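All four lids are on their own tubs. They're level to within 0.013 rad, with flanges at 95 mm, and the tubs haven't moved. The ramekin (258,157) and scrubber (308,215) are where they were, so I'm handing in.

```bash
python3 -c "
from station import *
print(close_job())"
```

```text
the job is handed in; nothing more can be done
None
```

The job is handed in at about 45 s of the 136 s: my final check showed every tub closed with its own-colour lid, flat and fully seated, and the tubs, ramekin and scrubber where they started; no verdict was returned.

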